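# Press the tea scoop and tongs back into their foam-lined case

### The job

Put the rosewood tea scoop and the bamboo tea tongs back into the open tool case: lay each in the foam pocket cut to its outline and press it down until it sits level on the pocket floor. Leave the teapot, pitcher and cups standing where they are.

Things in the scene. Friction and masses are not known exactly. Their poses are not given: they have to be found in the camera images.
- case: Open rosewood tool case without its lid, fixed to the table. Outside 250 (its x) x 163 (its y) x 33 mm high, walls and floor 6 mm. Origin: centre of its underside, z up. Inside lies a grey foam insert, 210 x 150 x 25 mm, with two pockets along the case's x axis, 17 mm deep, with 2 mm clearance at each end and 2.5 mm at each side. A tool fully home stands 5 mm above the foam.
- foam_top (a point): Point fixed in the case: its centre, level with the foam's top, 31 mm above the case's underside. The insert is 28 mm shorter than the case inside and is stuck, shifted by an unreported amount up to 14 mm either way along the case's x (never across, never turned), with both pockets. Feel for the pocket with the tool, or look for the gaps at the insert's ends.
- bulges (a point): Point fixed in the case, 8 mm towards its -x end from the centre, 18.5 mm up. Around this x (18 mm either way, plus the shift) springy foam bulges jut into both sides of each pocket's narrow slot: a tool goes in freely for 6 mm, then must be pushed past them with some 5 to 15 N, best above the bulges, and stays where it is pushed.
- scoop_place (a point): Point fixed in the case: where scoop_mid comes to lie when the scoop is home and the insert has no shift; 38 mm to the case's +y side of its centre, 25 mm above the case's underside. The scoop fits only with its x axis along the case's x axis (bowl to the case's +x end).
- tongs_place (a point): The same for the tongs: 38 mm to the case's -y side of its centre, 25 mm above the case's underside. The tongs fit only with their x axis along the case's x axis (wide bow to the case's +x end).
- scoop_mid (a point): Middle of the dark rosewood tea scoop (155 mm long, 22 mm high, 90 g), half-way along and up (11 mm), about its centre of mass. Its x points to the bowl, z up. Solid handle 20 mm wide from x = -77.5 to +17.5 mm; open-fronted trough bowl 50 mm wide from +17.5 to +77.5 mm. It lies flat, open side up, on the slate slab, whose top is 20 mm above the table.
- tongs_mid (a point): Middle of the pale bamboo tea tongs (one rigid piece, 165 mm long, 22 mm high, 80 g), half-way along and up (11 mm), about the centre of mass. Its x points to the wide closed bow, z up. Two parallel legs, together 20 mm wide, from x = -82.5 to +22.5 mm; bow 34 mm wide from +22.5 to +82.5 mm. They lie flat on the slate slab (top at 20 mm).
- scoop: The scoop; origin at its underside, below scoop_mid.
- tongs: The tongs; origin at their underside, below tongs_mid.
- teapot: Loose purple clay teapot, 100 mm across, 84 mm high with its knob, spout and handle along its y; origin at the centre of its underside.
- pitcher: Loose clear glass pitcher, 68 mm across, 85 mm high; origin at the centre of its underside.
- cup1: Loose white cup, 54 mm across, 42 mm high, standing between the two tools; origin at the centre of its underside.
- cup2: The other loose white cup, same size, towards the slab's left corner near the robot; origin as cup1.
There are look-alikes about, which are no part of the job. What is meant by the tongs is not orange, and is the larger of those in its own colour. What is shaped like the scoop but orange is not meant.

How it is judged:
At the end, for the whole second after the job is handed in: Scoop and tongs each lie in their own pocket of the case: middle within 19 mm (level) of the nominal place (which allows for the shift of the foam), no more than 2.5 mm above its fully pressed-in height, tilted less than 0.05 rad, at rest (horizontal distance between scoop_mid and scoop_place below 0.019 m and z of scoop_mid in the frame of case between 0.022 and 0.0275 m and angle between each of scoop_mid, tongs_mid's own z axis and vertical below 0.05 rad and linear speed of each of scoop, tongs below 0.02 m/s and horizontal distance between tongs_mid and tongs_place below 0.019 m and z of tongs_mid in the frame of case between 0.022 and 0.0275 m); the robot touches nothing.
It fails at once if the teapot is moved more than 30 mm or tipped (distance of teapot from where it was at the start of the episode above 0.03 m or angle between teapot's own z axis and vertical above 0.4 rad).
It fails at once if the pitcher is moved more than 30 mm or tipped (distance of pitcher from where it was at the start of the episode above 0.03 m or angle between pitcher's own z axis and vertical above 0.4 rad).
It fails at once if the cup1 is moved more than 30 mm or tipped (distance of cup1 from where it was at the start of the episode above 0.03 m or angle between cup1's own z axis and vertical above 0.4 rad).
It fails at once if the cup2 is moved more than 30 mm or tipped (distance of cup2 from where it was at the start of the episode above 0.03 m or angle between cup2's own z axis and vertical above 0.4 rad).
It also fails if it takes over 72 s, if anything falls off the work surface, if the arm or the gripper's body presses on something with over 40 N, if the wrist force passes 120 N, or if a joint passes its speed limit or range.

### The arm

A 6-joint arm with a two-finger parallel gripper is mounted at the origin on the work surface. World frame = base frame: x ahead of the robot, y to its left, z up, the work surface at z = 0. Lengths are in m, angles in rad, forces in N, time in s.
With the tool pointing down it reaches from about 0.4 to 0.825 m from the base axis. Payload 7 kg.
Tool frame: the origin (TCP) lies between the finger pads; the fingertips stand 22 mm ahead of it and the grasp point (between the pads) lies 3 mm ahead of it (arm.tip_reach is the distance from the TCP to the fingertips, in m); z points along the fingers, y is the line along which they close (so a half turn about z gives the same grasp; the last joint's range is limited). The gripper opens to 88 mm and grips with 3 to 60 N. Pads are 19 mm wide; open, the fingers measure 130 mm over their backs; the gripper's body (78 mm by 193 mm) begins 47 mm behind the grasp point.
Start: joints at [-0.858, 0.359, 0.012, 0, -1.224, -0.288], TCP at [0.278, -0.615, 0.249] pointing down, gripper open.
Joint ranges: [-3.07, 3.07], [-1.43, 2.12], [-1.02, 1.25], [-3.03, 1.67], [-3.05, -0], [-3.03, 3.03]. Speed limits (rad/s): [2.39, 2.39, 3.01, 3.14, 3.14, 3.14].

### API

Orientations are given as [roll, pitch, yaw] about the fixed x, y, z axes, in that order (R = Rz(yaw) Ry(pitch) Rx(roll)).
In Python, from station import arm, viewer gives the robot as it stands. The module is installed in compiled form; this text tells all that it offers.
- The arm moves only by the tool apply_moves, never from a script. Its argument "commands" is a list that holds one entry, the list of rows, each a list of 5 numbers: the closure, from -1 (fully open) to 1 (shut), then the shift along the world's x, y, z as a fraction of full scale, then the turn about the world's z as a fraction of full scale. In form: [[[fingers, tx, ty, tz, yaw], ...]]. A call has 1 to 12 rows; each row shifts and turns the commanded pose from where the row before left it; what a row does not reach is not made up. Full scale, the value 1, is 20 cm for a shift and pi rad for a turn. A row lasts 1/10 s, in which the tool goes at most 50 mm and 8.59 degrees, less where a joint would pass 70% of its speed; a pose out of reach is approached as far as the arm can. A call with a number of a shift or a turn outside -1 to 1 is refused whole. A call with a gripper value outside its range is refused whole. The fingers move at their own pace and stop on an object; "force" is the grip in N (left out, the last holds). Time passes only in rows, so rows that do not move let the fingers close. It gives the time, the measured TCP pose, the force, the opening and the grip force at its end, in the units of the state.
- arm.get_state(): the state, without advancing time (a new reading comes with each control period).
- viewer.grab_frame(name): name is "scene" or "side" or "wrist"; returns a dict with "image" (384x512x3 uint8, blue, green, red), "mtx" (3x3 intrinsics, pixels), "k1" (the pictures are not rectified: a ray, as slopes to the right and down, at radius r is drawn at 1 + k1 r^2 times it, then the intrinsics apply), "rvec" (rotation vector, rad) and "tvec" (3), from world to camera coordinates, as OpenCV has them. Camera axes: x right, y down, z forward; pixel columns grow to the right and rows downward; lengths in m; the calibration is good to about 2 mm. A picture is of the moment at which its call begins. There is no depth.
- arm.job_done(): hands the job in; it is judged then, once.
The state is a dict: "t": time; "q": joint angles; "qd": joint speeds; "joint_efforts": joint torques, N m; "eef_pos": TCP position; "ee_rot": TCP orientation; "force": force on the tool from outside, world axes, zero at the start; "moment": the same for the moment, N m; "width": finger opening in m; "gripper_force": force on a finger pad.
Only numpy, scipy, OpenCV 4.12 (cv2) and the standard library are available. Lean on these libraries where they do the work, as an engineer would, in place of code of your own. Each camera call takes 0.05 s, during which the arm holds its last target. There are 200 camera calls.

## Working session

There is one attempt and no reset: what is moved stays moved. The work goes in short steps, Python scripts to look and compute and a tool call to move; the robot and the scene stay as the last step left them, time stands still between calls to the robot, and variables do not carry over. Pictures are saved under pics/ and viewed, at most 10 in all, crops included, and the job is handed in when it is done.

Besides the shell and the picture viewer there is one more tool, called as name(argument=value, ...) on one line, values as JSON. apply_moves: Moves the arm, as the interface text tells. Shift numbers are shares of 20 cm and turn numbers shares of pi rad, none past 1 either way. Its arguments: {"type":"object","properties":{"commands":{"type":"array","items":{"type":"array","items":{"type":"array","items":{"type":"number"}}}},"force":{"type":"number"}},"required":["commands"]}

```bash
mkdir -p pics
cat > h.py <<'E'
import numpy as np, cv2
from station import arm, viewer
def ray(f,uv):
    p=cv2.undistortPoints(np.array([[uv]],float),f["mtx"],np.array([f["k1"],0,0,0,0.]))[0,0]
    R=cv2.Rodrigues(np.array(f["rvec"],float))[0];t=np.array(f["tvec"],float).ravel()
    return -R.T@t, R.T@np.array([p[0],p[1],1])
def at(f,uv,z):
    c,d=ray(f,uv); return c+d*(z-c[2])/d[2]
def px(f,P):
    return cv2.projectPoints(np.array(P,float).reshape(-1,3),np.array(f["rvec"],float),np.array(f["tvec"],float),f["mtx"],np.array([f["k1"],0,0,0,0.]))[0][:,0]
E
python3 - <<'E'
from h import *
import pickle
F={}
for n in("scene","side","wrist"):
    F[n]=viewer.grab_frame(n); c,d=ray(F[n],(256,192)); print(n,c.round(3),d.round(3),F[n]["k1"])
pickle.dump(F,open("f0.pkl","wb"))
b=lambda n:F[n]["image"]
cv2.imwrite("pics/a.png",cv2.resize(b("scene"),(800,600),interpolation=cv2.INTER_CUBIC))
cv2.imwrite("pics/b.png",cv2.resize(b("side"),(800,600),interpolation=cv2.INTER_CUBIC))
print(arm.get_state())
E
```

```text
scene [1.713 0.667 1.045] [-0.751 -0.32  -0.577] -0.1557699211180711
side [0.349 1.278 0.884] [ 0.06  -0.813 -0.579] -0.12554100423348138
wrist [ 0.207 -0.646  0.385] [ 0.265  0.108 -0.958] -0.001644958907189131
{'t': 0.15, 'q': array([-8.57888513e-01,  3.59225425e-01,  1.12756703e-02, -2.55929066e-04,
       -1.22408158e+00, -2.88133923e-01]), 'qd': array([ 0.00230117, -0.00179863,  0.00206339, -0.00027376, -0.00062876,
       -0.00210889]), 'joint_efforts': array([-1.49741303e-03, -5.83271205e+01,  2.93292189e+01,  7.00140417e+00,
        8.80122447e-03, -9.33809019e-05]), 'eef_pos': array([ 0.27804094, -0.61470919,  0.24783843]), 'ee_rot': array([ 3.14034018e+00, -1.20272436e-04, -2.71690580e+00]), 'force': array([-0.61866713,  0.00118124, -0.5700433 ]), 'moment': array([-0.03101735,  0.02256091,  0.00793374]), 'gripper_force': 0.0, 'width': 0.0876141856095819}
```

View pics/a.png

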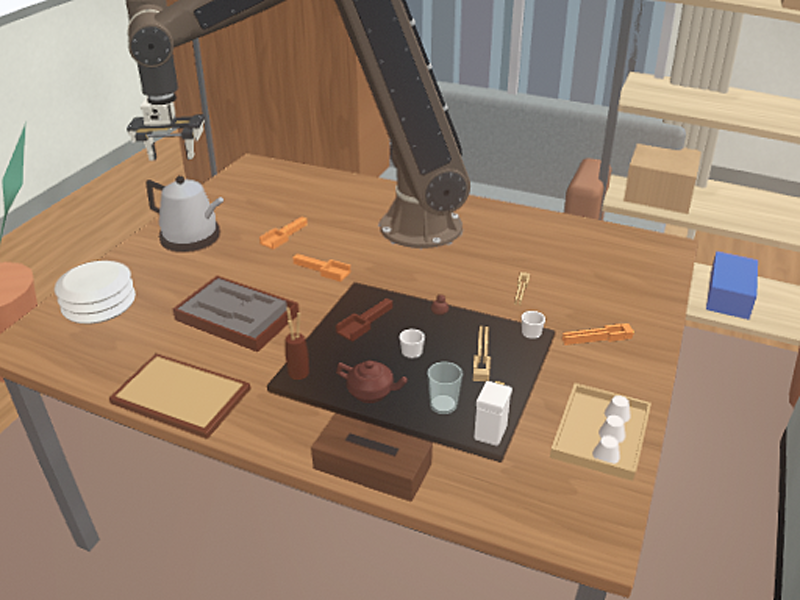

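View pics/b.png

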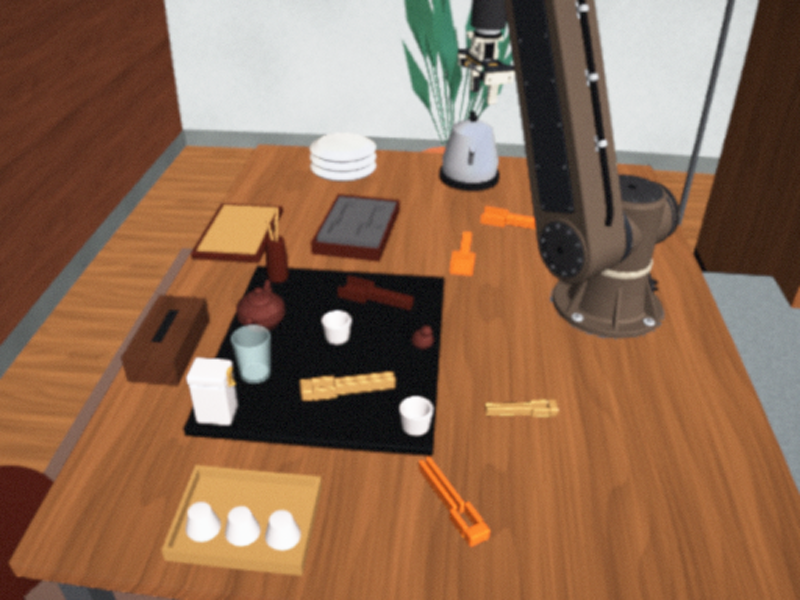

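Candidates (800x600 scene view):
- **Scoop-like:** dark scoop (365,318); orange ones at (285,233) and (322,266), not meant.
- **Tongs-like:** pale ones (482,355), large, on the slab; small pale ones (521,287) and orange ones (598,334), not meant.

The case is at (235,312). I choose the dark scoop and the large pale tongs, and check both in a close crop.

Run:
```python
from h import *
import pickle
F=pickle.load(open("f0.pkl","rb"));I=F["scene"]["image"]
def cr(I,u,v,w,h,k):return cv2.resize(I[v:v+h,u:u+w],None,fx=k,fy=k,interpolation=cv2.INTER_CUBIC)
# left: case (105..205,170..230) ; right
a=cr(I,105,165,160,60,5)
b=np.hstack([cr(I,205,180,80,60,5),cr(I,275,195,80,60,5)])
cv2.imwrite("pics/c.png",np.vstack([a,b]))
s=0.64
f=F["scene"]
print("scoop",at(f,(365*s,318*s),.031),"tongs",at(f,(482*s,355*s),.031),"case",at(f,(235*s,308*s),.03))
f=F["side"]
print("scoop",at(f,(376*s,293*s),.031),"tongs",at(f,(347*s,386*s),.031),"case",at(f,(357*s,226*s),.03))
for n,uv,h in(("pot",(262,318),.02),("pit",(253,375),.02),("cup1",(337,338),.02),("cup2",(416,428),.02)):print(n,at(f,np.array(uv)*s,h).round(3))
```

```text
scoop [0.49106362 0.05888339 0.031     ] tongs [0.51431246 0.34722053 0.031     ] case [ 0.57342186 -0.24123607  0.03      ]
scoop [0.48920701 0.05857828 0.031     ] tongs [0.50762971 0.34776787 0.031     ] case [ 0.56641614 -0.21745045  0.03      ]
pot [0.708 0.155 0.02 ]
pit [0.683 0.325 0.02 ]
cup1 [0.549 0.202 0.02 ]
cup2 [0.381 0.426 0.02 ]
```

View pics/c.png

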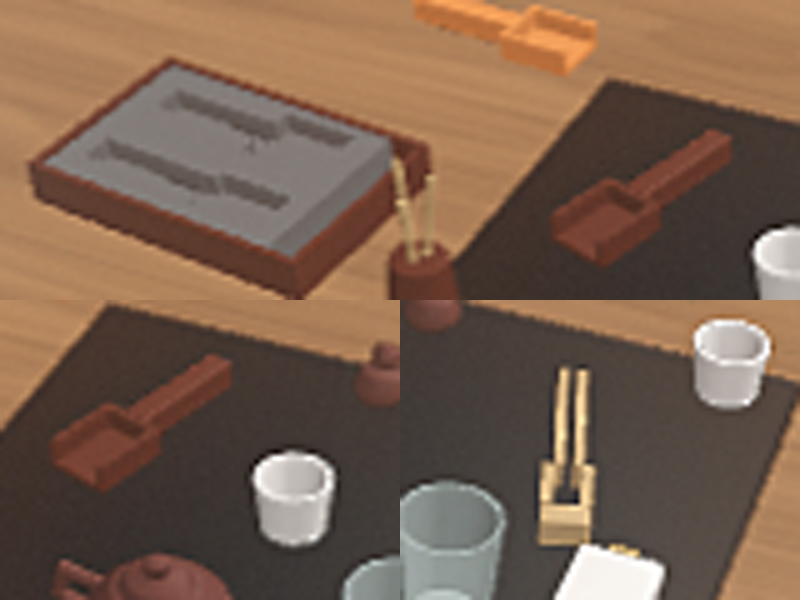

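The crops confirm it: dark scoop with its bowl at crop pixel (600,220) and handle to the upper right; pale tongs with the bow at (565,505) and legs pointing up. In the case, the insert shows a gap at its right end (world +y). Next I look from above with the wrist camera.

apply_moves(commands=[[[-1, 0.125, 0.19, 0.025, 0], [-1, 0.125, 0.19, 0.025, 0], [-1, 0.125, 0.19, 0.025, 0], [-1, 0.125, 0.19, 0.025, 0], [-1, 0.125, 0.19, 0.025, 0], [-1, 0.125, 0.19, 0.025, 0], [-1, 0.125, 0.19, 0.025, 0], [-1, 0.125, 0.19, 0.025, 0], [-1, 0.125, 0.19, 0.025, 0], [-1, 0.125, 0.19, 0.025, 0], [-1, 0, 0, 0, 0], [-1, 0, 0, 0, 0]]])

```text
t: 1.35
eef_pos: [0.5286, -0.2339, 0.2983]
ee_rot: [3.141, -0.0, -2.714]
force: [-0.5, -0.6, -0.4]
width: 0.0878
gripper_force: 0.0
```

Run:
```python
from h import *
import pickle
f=viewer.grab_frame("wrist");pickle.dump(f,open("fcase.pkl","wb"))
cv2.imwrite("pics/d.png",cv2.resize(f["image"],(800,600),interpolation=cv2.INTER_CUBIC))
s=arm.get_state();print(s["q"].round(3),s["eef_pos"].round(4),s["ee_rot"].round(3),ray(f,(256,192)))
```

```text
[-0.08   0.171 -0.129 -0.    -1.271 -1.065] [ 0.528  -0.2347  0.2982] [ 3.141e+00 -1.000e-03 -2.716e+00] (array([ 0.457349  , -0.26564838,  0.4354198 ]), array([ 0.26526318,  0.10774666, -0.95822032]))
```

View pics/d.png

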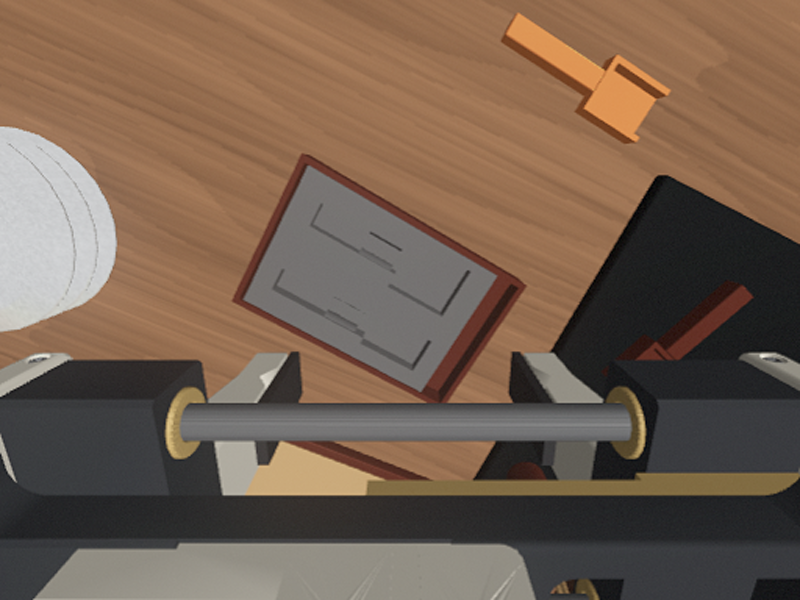

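The case's long axis runs from upper left to lower right. The wide, scoop-shaped pocket is the upper one, with its bowl end at (455,290) and handle end at (318,218). The insert's gap is at the right (case +x) end. Corners of the case rim: (303,155), (524,286), (439,402), (235,301).

```bash
cat > casefit.py <<'E'
from h import *
import pickle
from scipy.optimize import least_squares
f=pickle.load(open("fcase.pkl","rb"))
g=cv2.cvtColor(f["image"],cv2.COLOR_BGR2GRAY)
c8=np.array([(303,155),(524,286),(439,402),(235,301)],float)
P=np.array([at(f,p*.64,.033) for p in c8]);print(P.round(4))
L=np.array([[-.125,.0815],[.125,.0815],[.125,-.0815],[-.125,-.0815]])
def W(p,l):
    c,s=np.cos(p[2]),np.sin(p[2]);l=np.asarray(l);return np.c_[p[0]+c*l[:,0]-s*l[:,1],p[1]+s*l[:,0]+c*l[:,1]]
r=least_squares(lambda p:(W(p,L)-P[:,:2]).ravel(),[.57,-.23,1.5])
print(r.x,np.abs(r.fun).max())
def loc(p,uv,z):
    q=at(f,np.array(uv)*.64,z)[:2]-p[:2];c,s=np.cos(p[2]),np.sin(p[2]);return np.array([c*q[0]+s*q[1],-s*q[0]+c*q[1]])
for n,uv in dict(foamR1=(498,272),foamR2=(422,388),foamL1=(313,166),foamL2=(243,300),sL=(320,205),sL2=(313,228),sR=(469,272),sR2=(445,313),tL=(281,270),tL2=(274,290),tR=(430,342),tR2=(417,367)).items():print(n,(loc(r.x,uv,.031)*1e3).round(1))
E
python3 casefit.py
python3 - <<'E'
from h import *
import pickle
f=pickle.load(open("fcase.pkl","rb"))
cv2.imwrite("pics/e.png",cv2.resize(f["image"][90:270,140:380],(800,600),interpolation=cv2.INTER_CUBIC))
E
```

```text
[[ 0.479  -0.3584  0.033 ]
 [ 0.5039 -0.113   0.033 ]
 [ 0.6575 -0.1336  0.033 ]
 [ 0.639  -0.3725  0.033 ]]
[ 0.56983957 -0.2443688   1.47508282] 0.005825234924000167
foamR1 [94.4 77. ]
foamR2 [ 94.4 -72.1]
foamL1 [-110.3   75.4]
foamL2 [-114.8  -77. ]
sL [-88.9  46.9]
sL2 [-85.1  24.1]
sR [69.3 62.6]
sR2 [71.1 13.8]
tL [-94.4 -29.2]
tL2 [-91.8 -51.6]
tR [ 74.2 -21.5]
tR2 [ 77.  -53.2]
```

View pics/e.png

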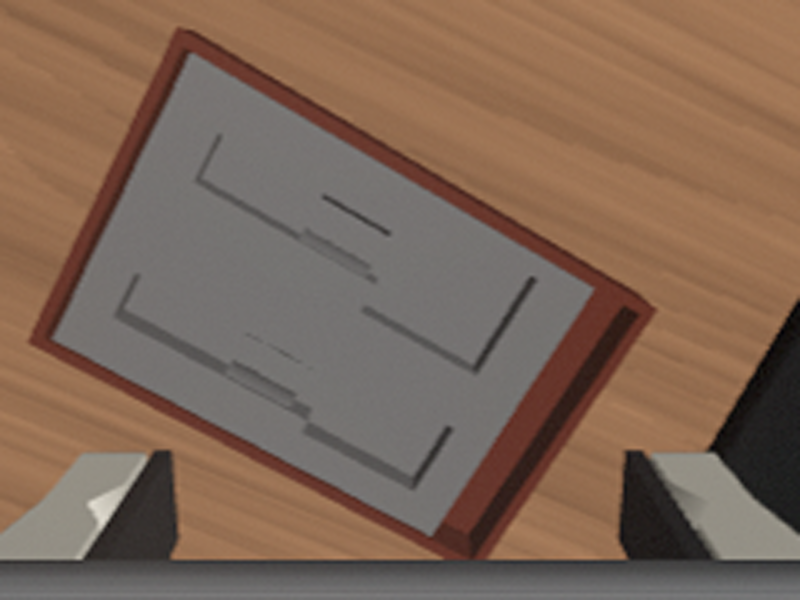

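```bash
cat > fit2.py <<'E'
from h import *
import pickle
from scipy.optimize import least_squares
f=pickle.load(open("fcase.pkl","rb"))
U=lambda p:np.array(p,float)*.3+[140-.35,90-.35]
rim=[((182,28),(-125,81.5)),((655,308),(125,81.5)),((32,342),(-125,-81.5))]
foam=[((190,53),(-105,75)),((595,290),(105,75)),((434,535),(105,-75)),((52,340),(-105,-75)),
((197,182),(-79.5,25.5)),((475,372),(79.5,10.5)),((116,317),(-84.5,-50.5)),((413,488),(84.5,-57.5))]
A=np.array([at(f,U(u),.033)[:2] for u,_ in rim]);B=np.array([at(f,U(u),.031)[:2] for u,_ in foam])
la=np.array([l for _,l in rim])/1e3;lb=np.array([l for _,l in foam])/1e3
R=lambda a:np.array([[np.cos(a),-np.sin(a)],[np.sin(a),np.cos(a)]])
def res(p):
    return np.r_[(la@R(p[2]).T+p[:2]-A).ravel(),((lb+[p[3],0])@R(p[2]).T+p[:2]-B).ravel()]
r=least_squares(res,[.57,-.24,1.47,-.01],loss="soft_l1",f_scale=.002)
print(r.x);print((res(r.x)*1e3).round(1).reshape(-1,2).tolist())
p=r.x
for n,y in(("scoop",.038),("tongs",-.038)):print(n,(R(p[2])@[p[3],y]+p[:2]).round(4))
E
python3 fit2.py
```

```text
[ 0.57072339 -0.24282876  1.47474139 -0.01151132]
[[0.3, -1.0], [-0.4, 2.1], [0.7, -0.7], [-0.7, 0.6], [-1.2, -0.7], [0.3, -0.8], [-0.9, 0.5], [0.2, -1.2], [0.7, 1.3], [0.1, -0.8], [0.5, 1.3]]
scoop [ 0.5318 -0.2506]
tongs [ 0.6074 -0.2579]
```

apply_moves(commands=[[[-1, -0.055, 0.22, 0, 0], [-1, -0.055, 0.22, 0, 0], [-1, -0.055, 0.22, 0, 0], [-1, -0.055, 0.22, 0, 0], [-1, -0.055, 0.22, 0, 0], [-1, -0.055, 0.22, 0, 0], [-1, -0.055, 0.22, 0, 0], [-1, 0, 0, 0, 0], [-1, 0, 0, 0, 0]]])

```text
t: 2.3
eef_pos: [0.4508, 0.0729, 0.2986]
ee_rot: [-3.142, 0.0, -2.715]
force: [0.4, 0.3, 0.2]
width: 0.0874
gripper_force: 0.0
```

Run:
```python
from h import *
import pickle
f=viewer.grab_frame("wrist");pickle.dump(f,open("fsc.pkl","wb"))
cv2.imwrite("pics/f.png",cv2.resize(f["image"],(800,600),interpolation=cv2.INTER_CUBIC))
```

```text
(no output)
```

View pics/f.png

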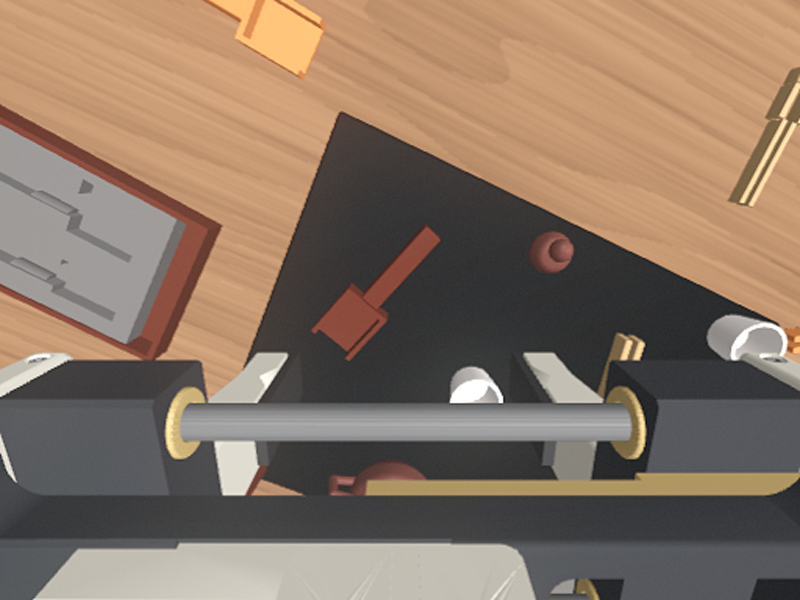

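```bash
cat > sil.py <<'E'
from h import *
import pickle
from scipy.optimize import minimize
def box(x0,x1,w,h):return np.array([[x,y,z] for x in(x0,x1) for y in(-w/2,w/2) for z in(0,h)])
def R(a):return np.array([[np.cos(a),-np.sin(a),0],[np.sin(a),np.cos(a),0],[0,0,1]])
def fit(f,mask,boxes,p0,z0,K=6):
    M=cv2.resize(mask,None,fx=K,fy=K,interpolation=cv2.INTER_LINEAR)>127
    def draw(p):
        m=np.zeros(M.shape,np.uint8)
        for b in boxes:
            q=(px(f,b@R(p[2]).T+[p[0],p[1],z0])+.5)*K-.5
            cv2.fillConvexPoly(m,cv2.convexHull(q.astype(np.float32)).round().astype(int),1)
        return m>0
    def cost(p):
        m=draw(p);return 1-(m&M).sum()/(m|M).sum()
    best=None
    for a in np.linspace(-.3,.3,4):
        s=np.array([p0[0],p0[1],p0[2]+a])
        r=minimize(cost,s,method="Nelder-Mead",options=dict(initial_simplex=s+np.vstack([np.zeros(3),np.diag([.01,.01,.15])]),maxiter=150,xatol=1e-4))
        if best is None or r.fun<best.fun:best=r
    return best.x,best.fun
E
python3 - <<'E'
from sil import *
f=pickle.load(open("fsc.pkl","rb"));I=f["image"].astype(int)
m=((I[...,2]-I[...,0]>30)).astype(np.uint8)*255
w=np.zeros_like(m);w[int(215*.64):int(365*.64),int(295*.64):int(450*.64)]=255;m&=w
n,l,s,c=cv2.connectedComponentsWithStats(m);k=1+s[1:,4].argmax();m=(l==k).astype(np.uint8)*255
m=cv2.morphologyEx(m,cv2.MORPH_CLOSE,np.ones((3,3)))
a=at(f,(435*.64,232*.64),.042);b=at(f,(330*.64,344*.64),.035);mid=(a+b)/2;yaw=np.arctan2(*(b-a)[[1,0]])
print("hand",mid.round(4),yaw,np.linalg.norm((b-a)[:2]),s[k])
print(fit(f,m,[box(-.0775,.0175,.02,.022),box(.0175,.0775,.05,.022)],[mid[0],mid[1],yaw],.02))
st=arm.get_state();print(st["q"].round(3),st["eef_pos"].round(4))
print("cup1 rim",[at(f,(u*.64,v*.64),.062).round(3) for u,v in((455,380),(475,369),(500,400))])
print("lidrest",at(f,(550*.64,250*.64),.03).round(3))
E
```

```text
hand [0.4892 0.0636 0.0385] -0.3134229251031542 0.1584349749258437 [ 199  144   83   87 2028]
(array([ 0.48886208,  0.06334349, -0.31012807]), np.float64(0.07035034574434096))
[ 0.592 -0.043 -0.361  0.    -1.252 -1.738] [0.451  0.0722 0.2985]
cup1 rim [array([0.537, 0.168, 0.062]), array([0.518, 0.18 , 0.062]), array([0.538, 0.219, 0.062])]
lidrest [0.384 0.2   0.03 ]
```

apply_moves(commands=[[[-1, 0.0324, -0.0071, -0.18, -0.0469], [-1, 0.0324, -0.0071, -0.18, -0.0469], [-1, 0.0324, -0.0071, -0.18, -0.0469], [-1, 0.0324, -0.0071, -0.18, -0.0469], [-1, 0.0324, -0.0071, -0.18, -0.0469], [-1, 0, 0, 0, 0], [-1, 0, 0, 0, 0], [-1, 0, 0, 0, 0]]])

```text
t: 3.15
eef_pos: [0.4846, 0.0656, 0.1204]
ee_rot: [3.14, 0.002, 2.832]
force: [0.6, 0.4, 0.2]
width: 0.0879
gripper_force: 0.0
```

Run:
```python
from sil import *
f=viewer.grab_frame("wrist")
I=f["image"].copy();K=1.5625
J=cv2.resize(I,(800,600),interpolation=cv2.INTER_CUBIC)
for b in [box(-.0775,.0175,.02,.022),box(.0175,.0775,.05,.022)]:
    q=px(f,b[1::2]@R(-.31).T+[.4889,.0633,.02])*K
    for i,j in((0,1),(1,3),(3,2),(2,0)):cv2.line(J,tuple(q[i].astype(int)),tuple(q[j].astype(int)),(0,255,0),1)
cv2.imwrite("pics/g.png",J)
s=arm.get_state();print(s["eef_pos"].round(4),s["ee_rot"].round(3),s["q"].round(3))
```

```text
[0.4846 0.0659 0.1206] [3.139e+00 2.000e-03 2.832e+00] [ 0.538  0.18  -0.565  0.    -0.823 -2.419]
```

View pics/g.png

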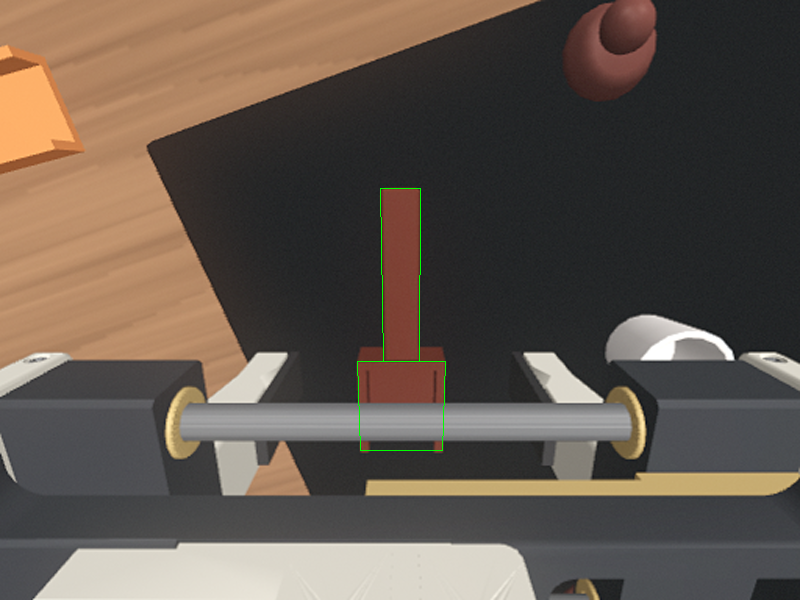

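The model outline (green) sits on the scoop within about 1 pixel; the scoop lies centred between the fingers. Now I go down and grip it.

apply_moves(commands=[[[-1, -0.007, -0.004, -0.15, 0], [-1, 0, 0, -0.12, 0], [-1, 0, 0, -0.077, 0], [-1, 0, 0, 0, 0], [1, 0, 0, 0, 0], [1, 0, 0, 0, 0], [1, 0, 0, 0, 0], [1, 0, 0, 0, 0], [1, 0, 0, 0, 0], [1, 0, 0, 0, 0], [1, 0, 0, 0, 0], [1, 0, 0, 0, 0]]], force=30)

```text
t: 4.4
eef_pos: [0.4821, 0.0651, 0.0491]
ee_rot: [-3.141, -0.0, 2.83]
force: [-0.1, -0.1, -0.2]
width: 0.0291
gripper_force: 0.0
```

apply_moves(commands=[[[1, 0, 0, 0.01, 0], [1, 0, 0, 0, 0], [1, 0, 0, 0, 0], [1, 0, 0, 0, 0], [1, 0, 0, 0, 0], [1, 0, 0, 0, 0]]])

```text
t: 5.0
eef_pos: [0.4822, 0.0651, 0.0512]
ee_rot: [3.142, 0.0, 2.83]
force: [-0.3, -0.5, 1.9]
width: 0.0199
gripper_force: 30.0
```

apply_moves(commands=[[[1, 0, 0, 0.15, 0], [1, 0, 0, 0.22, 0], [1, 0, 0, 0.22, 0], [1, 0, 0, 0.22, 0], [1, 0, 0, 0.2, 0], [1, 0, 0, 0, 0]]])

```text
t: 5.6
eef_pos: [0.4848, 0.0659, 0.2589]
ee_rot: [3.135, 0.008, 2.83]
force: [1.1, 0.7, -0.8]
width: 0.0195
gripper_force: 30.0
```

apply_moves(commands=[[[1, 0.0204, -0.1345, 0, 0.0474], [1, 0.0204, -0.1345, 0, 0.0474], [1, 0.0204, -0.1345, 0, 0.0474], [1, 0.0204, -0.1345, 0, 0.0474], [1, 0.0204, -0.1345, 0, 0.0474], [1, 0.0204, -0.1345, 0, 0.0474], [1, 0.0204, -0.1345, 0, 0.0474], [1, 0.0204, -0.1345, 0, 0.0474], [1, 0.0204, -0.1345, 0, 0.0474], [1, 0.0204, -0.1345, 0, 0.0474], [1, 0.0204, -0.1345, 0, 0.0474], [1, 0.0204, -0.1345, 0, 0.0474]]])

```text
t: 6.8
eef_pos: [0.5309, -0.2587, 0.2522]
ee_rot: [3.141, 0.0, -1.661]
force: [0.7, -0.2, -1.7]
width: 0.0196
gripper_force: 30.0
```

apply_moves(commands=[[[1, 0, 0, 0, 0], [1, 0, 0, 0, 0], [1, 0, 0, 0, 0]]])

```text
t: 7.1
eef_pos: [0.5308, -0.2572, 0.2526]
ee_rot: [3.141, 0.0, -1.668]
force: [0.0, 0.3, 0.0]
width: 0.0197
gripper_force: 30.0
```

Run:
```python
from h import *
s=arm.get_state();print(s["eef_pos"].round(4),s["ee_rot"].round(4),s["q"].round(3),s["force"],s["width"])
```

```text
[ 0.5308 -0.2572  0.2526] [ 3.1408e+00  3.0000e-04 -1.6683e+00] [-0.12   0.218 -0.175 -0.    -1.179  0.023] [0.03118706 0.27281969 0.00854073] 0.019738788906801065
```

apply_moves(commands=[[[1, 0, 0, -0.23, 0], [1, 0, 0, -0.23, 0], [1, 0, 0, -0.23, 0], [1, 0, 0, -0.2, 0], [1, 0, 0, -0.035, 0], [1, 0, 0, 0, 0], [1, 0, 0, 0, 0]]])

```text
t: 7.8
eef_pos: [0.5327, -0.2577, 0.0703]
ee_rot: [-3.139, -0.001, -1.666]
force: [-0.2, 0.8, -0.2]
width: 0.0199
gripper_force: 30.0
```

Run:
```python
from h import *
import pickle
F={n:viewer.grab_frame(n) for n in("scene","side","wrist")};pickle.dump(F,open("f2.pkl","wb"))
s=arm.get_state();print(s["eef_pos"].round(4),s["force"].round(2),s["moment"].round(2))
J=cv2.resize(F["wrist"]["image"],(800,600),interpolation=cv2.INTER_CUBIC);cv2.imwrite("pics/w2.png",J)
```

```text
[ 0.5325 -0.2579  0.0705] [ 0.02 -0.45 -0.64] [0.04 0.2  0.02]
```

View pics/w2.png

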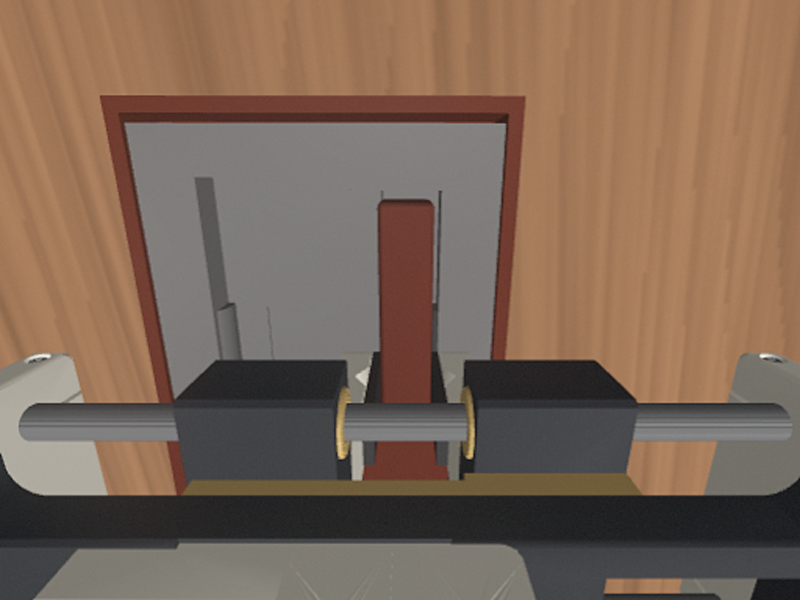

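The scoop is held straight just above its pocket: handle end at (406,200), pocket end near row 190, slot edges at columns 381 and 440. The tongs pocket end is at (204,178).

Run:
```python
from sil import *
f=pickle.load(open("f2.pkl","rb"))["wrist"]
p=[.57072,-.24283,1.47474]
def loc(u,v,z):
    q=at(f,(u*.64-.18,v*.64-.18),z)-[p[0],p[1],0];return (R(p[2]).T@q*1e3)[:2].round(1)
print("rimTL",loc(102,97,.033),"rimTR",loc(525,97,.033),"foamTL",loc(125,123,.031),"foamTR",loc(507,122,.031))
print("slotL",loc(381,191,.031),"slotR",loc(441,191,.031), "tongs end",loc(195,178,.031))
print("scoop end",loc(379,202,.061),loc(433,202,.061),"further down",loc(384,380,.061),loc(431,380,.061))
```

```text
rimTL [-125.9  -81.1] rimTR [-125.7   81.6] foamTL [-116.9  -75.3] foamTR [-117.1   75.7]
slotL [-90.8  25.6] slotR [-90.8  50.4] tongs end [-96.  -50.6]
scoop end [-88.1  26.7] [-88.1  45.3] further down [-20.   27.4] [-20.   45.9]
```

apply_moves(commands=[[[1, -0.008, 0, 0, 0], [1, 0, 0, -0.02, 0], [1, 0, 0, -0.02, 0], [1, 0, 0, 0, 0], [1, 0, 0, 0, 0]]])

```text
t: 8.45
eef_pos: [0.5293, -0.2577, 0.0599]
ee_rot: [3.141, -0.0, -1.667]
force: [0.7, -0.4, -1.0]
width: 0.0193
gripper_force: 30.0
```

apply_moves(commands=[[[1, 0, 0, -0.015, 0], [1, 0, 0, -0.015, 0], [1, 0, 0, 0, 0], [1, 0, 0, 0, 0]]])

```text
t: 8.85
eef_pos: [0.5299, -0.2577, 0.0541]
ee_rot: [-3.141, -0.0, -1.666]
force: [1.5, 0.0, -2.3]
width: 0.0199
gripper_force: 30.0
```

apply_moves(commands=[[[0.2, 0, 0, 0.0, 0], [0.2, 0, 0, 0, 0], [0.2, 0, 0, 0, 0], [0.2, 0, 0, 0, 0], [0.2, 0, 0, 0.1, 0], [0.2, 0, 0, 0.1, 0], [1, 0, 0, 0, 0], [1, 0, 0, 0, 0], [1, 0, 0, 0, 0], [1, 0, 0, 0, 0], [1, 0, 0, 0, 0]]])

```text
t: 9.95
eef_pos: [0.5292, -0.2576, 0.0935]
ee_rot: [3.14, 0.0, -1.667]
force: [-0.4, -0.5, 0.1]
width: 0.0024
gripper_force: 0.0
```

Run:
```python
from sil import *
f=viewer.grab_frame("wrist");s=arm.get_state();print(s["eef_pos"].round(4),s["force"].round(2),s["width"])
J=cv2.resize(f["image"],(800,600),interpolation=cv2.INTER_CUBIC);cv2.imwrite("pics/w3.png",J)
```

```text
[ 0.5292 -0.2577  0.0936] [-0.24 -0.07 -1.11] 0.001411195764540072
```

View pics/w3.png

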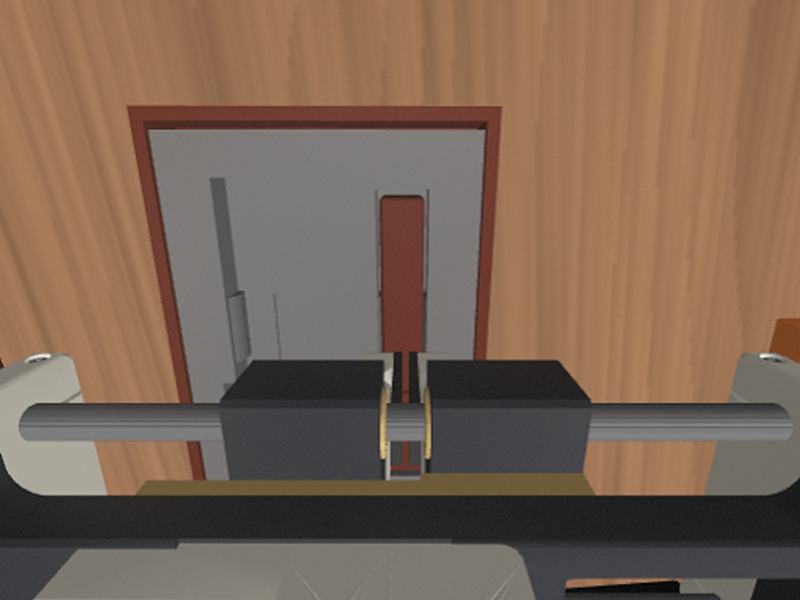

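The scoop sits in its pocket, with even gaps either side (columns 377 to 428, end at row 195). The fingers are closed above it, so I press now.

apply_moves(commands=[[[1, 0, 0, -0.09, 0], [1, 0, 0, -0.04, 0], [1, 0, 0, -0.02, 0], [1, 0, 0, -0.01, 0], [1, 0, 0, -0.01, 0], [1, 0, 0, -0.005, 0]]])

```text
t: 10.6
eef_pos: [0.5295, -0.2577, 0.0593]
ee_rot: [-3.142, -0.0, -1.667]
force: [-0.4, -0.0, 1.9]
width: 0.0006
gripper_force: 0.5
```

apply_moves(commands=[[[1, 0, 0, -0.005, 0], [1, 0, 0, 0, 0]]])

```text
t: 10.8
eef_pos: [0.5297, -0.2577, 0.0584]
ee_rot: [-3.141, -0.0, -1.667]
force: [0.1, -0.5, 0.9]
width: 0.0004
gripper_force: 0.4
```

apply_moves(commands=[[[1, 0, 0, -0.005, 0], [1, 0, 0, -0.005, 0], [1, 0, 0, 0, 0]]])

```text
t: 11.1
eef_pos: [0.5297, -0.2577, 0.0582]
ee_rot: [-3.141, -0.001, -1.666]
force: [-6.3, 3.5, 18.9]
width: 0.0007
gripper_force: 9.3
```

apply_moves(commands=[[[1, 0, 0, 0.1, 0], [1, 0, 0, 0.24, 0], [1, 0, 0, 0.24, 0], [1, 0, 0, 0.24, 0], [1, 0, 0, 0.2, 0], [-1, 0, 0, 0, 0]]])

```text
t: 11.7
eef_pos: [0.5323, -0.2587, 0.2672]
ee_rot: [-3.13, -0.002, -1.666]
force: [0.1, -0.8, -0.5]
width: 0.0041
gripper_force: 0.0
```

apply_moves(commands=[[[-1, 0, 0.247, 0, -0.0327], [-1, 0, 0.247, 0, -0.0327], [-1, 0, 0.247, 0, -0.0327], [-1, 0, 0.247, 0, -0.0327], [-1, 0, 0.247, 0, -0.0327], [-1, 0, 0.247, 0, -0.0327], [-1, 0, 0.247, 0, -0.0327], [-1, 0, 0.247, 0, -0.0327], [-1, 0, 0.247, 0, -0.0327], [-1, 0, 0.247, 0, -0.0327], [-1, 0, 0.247, 0, -0.0327], [-1, 0, 0.247, 0, -0.0327]]])

```text
t: 12.9
eef_pos: [0.5291, 0.3373, 0.2601]
ee_rot: [3.141, 0.0, -2.903]
force: [1.7, 0.3, 0.4]
width: 0.0872
gripper_force: 0.0
```

apply_moves(commands=[[[-1, 0, 0, 0, 0], [-1, 0, 0, 0, 0], [-1, 0, 0, 0, 0]]])

```text
t: 13.2
eef_pos: [0.5294, 0.3346, 0.2599]
ee_rot: [-3.141, -0.0, -2.899]
force: [0.5, -0.2, -0.3]
width: 0.088
gripper_force: 0.0
```

Run:
```python
from sil import *
f=viewer.grab_frame("wrist");s=arm.get_state();print(s["eef_pos"].round(4),s["ee_rot"].round(3),s["q"].round(2),s["width"])
pickle.dump(f,open("ft.pkl","wb"))
J=cv2.resize(f["image"],(800,600),interpolation=cv2.INTER_CUBIC);cv2.imwrite("pics/w4.png",J)
```

```text
[0.5295 0.3342 0.2602] [-3.142 -0.    -2.899] [ 0.87  0.27 -0.08 -0.   -1.21 -2.2 ] 0.08777512637967722
```

View pics/w4.png

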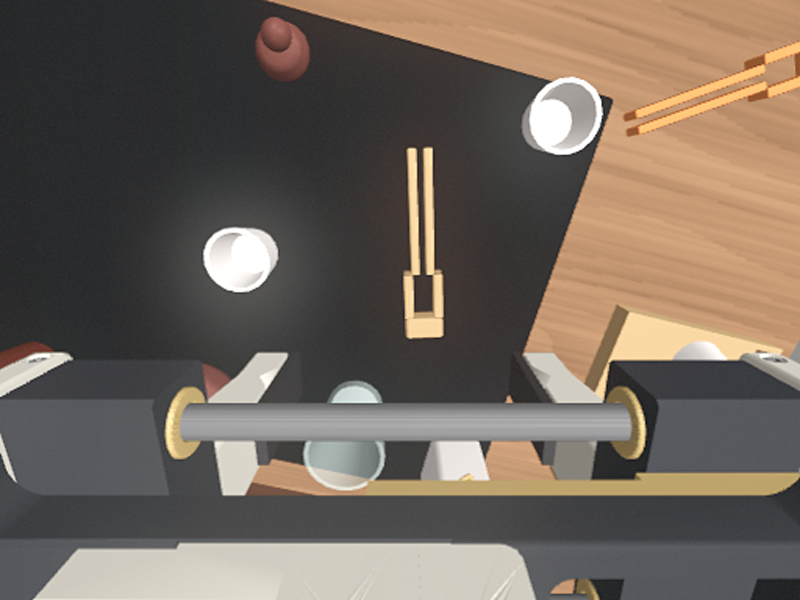

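The tongs lie between the cups: leg tips at (407,149) and (433,148), bow end at (408,338)–(443,336). Cup1 is at (240,262) and cup2 at (560,115). That was the tenth picture, so from here I use numbers only.

Run:
```python
from sil import *
f=pickle.load(open("ft.pkl","rb"));I=f["image"].astype(int)
g=lambda u,v,z=.042:at(f,(u*.64-.18,v*.64-.18),z)
a=(g(407,149)+g(433,148))/2;b=(g(407,338)+g(443,336))/2;yaw=np.arctan2(*(b-a)[[1,0]])
print("hand",((a+b)/2).round(4),yaw,np.linalg.norm(b-a))
m=((I[...,2]-I[...,0]>35)&(I[...,2]>110)).astype(np.uint8)*255
w=np.zeros_like(m);w[int(140*.64):int(348*.64),int(395*.64):int(455*.64)]=255;m&=w
m=cv2.morphologyEx(m,cv2.MORPH_CLOSE,np.ones((1,15)))
print(m.sum()/255, fit(f,m,[box(-.0825,.0225,.02,.022),box(.0225,.0825,.034,.022)],[*((a+b)/2)[:2],yaw],.02))
print("cup1 rim",g(203,258,.062),g(278,258,.062),"cup2",g(528,105,.062),g(603,105,.062),"pitch",g(328,400,.105),g(383,400,.105))
```

```text
hand [0.5078 0.3455 0.042 ] 0.2804069213969984 0.16294881189459678
2363.0 (array([0.50762106, 0.34482546, 0.28030096]), np.float64(0.0399883211678832))
cup1 rim [0.55506601 0.17092139 0.062     ] [0.54034318 0.23064415 0.062     ] cup2 [0.38253436 0.3925309  0.062     ] [0.36923771 0.44634861 0.062     ] pitch [0.63298171 0.29768379 0.105     ] [0.62250255 0.34010918 0.105     ]
```

apply_moves(commands=[[[-1, -0.069, 0.0225, -0.1, 0.0121], [-1, -0.069, 0.0225, -0.2, 0], [-1, 0, 0, -0.22, 0], [-1, 0, 0, -0.2, 0], [-1, 0, 0, 0, 0], [-1, 0, 0, 0, 0], [-1, 0, 0, 0, 0]]])

```text
t: 13.95
eef_pos: [0.5034, 0.3447, 0.1189]
ee_rot: [3.14, 0.003, -2.862]
force: [-0.6, -0.3, 0.2]
width: 0.0873
gripper_force: 0.0
```

apply_moves(commands=[[[-1, -0.004, -0.004, -0.15, 0], [-1, 0, 0, -0.12, 0], [0.2, 0, 0, -0.063, 0], [0.2, 0, 0, 0, 0], [1, 0, 0, 0, 0], [1, 0, 0, 0, 0], [1, 0, 0, 0, 0], [1, 0, 0, 0, 0], [1, 0, 0, 0, 0], [1, 0, 0, 0, 0], [1, 0, 0, 0, 0]]])

```text
t: 15.05
eef_pos: [0.5011, 0.3433, 0.0496]
ee_rot: [3.142, 0.0, -2.861]
force: [-0.7, -0.7, -0.1]
width: 0.0215
gripper_force: 0.1
```

apply_moves(commands=[[[1, 0, 0, 0, 0], [1, 0, 0, 0, 0], [1, 0, 0, 0, 0], [1, 0, 0, 0, 0]]])

```text
t: 15.45
eef_pos: [0.5011, 0.3433, 0.0496]
ee_rot: [-3.142, -0.0, -2.861]
force: [-0.5, -1.4, 1.9]
width: 0.0197
gripper_force: 30.0
```

apply_moves(commands=[[[1, 0, 0, 0.15, 0], [1, 0, 0, 0.22, 0], [1, 0, 0, 0.22, 0], [1, 0, 0, 0.22, 0], [1, 0, 0, 0.2, 0], [1, 0, 0, 0, 0]]])

```text
t: 16.05
eef_pos: [0.5033, 0.3451, 0.2582]
ee_rot: [3.137, 0.009, -2.861]
force: [-0.6, 0.7, -1.4]
width: 0.0197
gripper_force: 30.0
```

apply_moves(commands=[[[1, 0.0377, -0.217, 0, 0.0271], [1, 0.0377, -0.217, 0, 0.0271], [1, 0.0377, -0.217, 0, 0.0271], [1, 0.0377, -0.217, 0, 0.0271], [1, 0.0377, -0.217, 0, 0.0271], [1, 0.0377, -0.217, 0, 0.0271], [1, 0.0377, -0.217, 0, 0.0271], [1, 0.0377, -0.217, 0, 0.0271], [1, 0.0377, -0.217, 0, 0.0271], [1, 0.0377, -0.217, 0, 0.0271], [1, 0.0377, -0.217, 0, 0.0271], [1, 0.0377, -0.217, 0, 0.0271]]])

```text
t: 17.25
eef_pos: [0.5914, -0.1792, 0.2508]
ee_rot: [3.141, 0.0, -1.836]
force: [0.4, 0.9, -0.8]
width: 0.0198
gripper_force: 30.0
```

apply_moves(commands=[[[1, 0.0377, -0.217, 0, 0.0271], [1, 0.0377, -0.217, 0, 0.0276], [1, 0, 0, 0, 0], [1, 0, 0, 0, 0], [1, 0, 0, 0, 0]]])

```text
t: 17.75
eef_pos: [0.6064, -0.2637, 0.2509]
ee_rot: [3.141, 0.0, -1.668]
force: [0.0, 0.2, -0.6]
width: 0.0196
gripper_force: 30.0
```

apply_moves(commands=[[[1, 0, 0, -0.23, 0], [1, 0, 0, -0.23, 0], [1, 0, 0, -0.23, 0], [1, 0, 0, -0.19, 0], [1, 0, 0, -0.03, 0], [1, 0, 0, 0, 0], [1, 0, 0, 0, 0], [1, 0, 0, 0, 0]]])

```text
t: 18.55
eef_pos: [0.6084, -0.2643, 0.0723]
ee_rot: [-3.137, -0.0, -1.667]
force: [-0.2, 0.8, -0.3]
width: 0.0199
gripper_force: 30.0
```

Run:
```python
from sil import *
f=viewer.grab_frame("wrist");s=arm.get_state();e=s["eef_pos"];print(e.round(4),s["ee_rot"].round(4))
I=f["image"].astype(int);p=[.57072,-.24283,1.47474]
m=((I[...,2]-I[...,0]>35)&(I[...,2]>110)&(I[...,1]-I[...,0]>15)).astype(np.uint8)*255
w=np.zeros_like(m);w[100:225,225:295]=255;m&=w
v,u=np.nonzero(m);print("rows",v.min(),[(r,u[v==r].min(),u[v==r].max()) for r in range(v.min(),v.min()+50,7) if (v==r).any()])
def loc(u,v,z):
    q=at(f,(u,v),z)-[p[0],p[1],0];return (R(p[2]).T@q*1e3)[:2].round(1)
zt=e[2]-.0496+.042
for r in(v.min()+3,v.min()+20,v.min()+40):
    a,b=u[v==r].min()-.5,u[v==r].max()+.5;print(loc(a,r,zt),loc(b,r,zt))
print("end",loc((u[v==v.min()+2]).mean(),v.min()-.5,zt),"want x -92..-96, pocket end -96, y centre -38")
G=cv2.cvtColor(f["image"],cv2.COLOR_BGR2GRAY).astype(int);c=int(u.mean())
print(G[v.min()-14:v.min()+4,c-12:c+14:3])
```

```text
[ 0.6081 -0.2643  0.0721] [-3.1377e+00 -3.0000e-04 -1.6674e+00]
rows 118 [(118, np.int64(246), np.int64(251)), (125, np.int64(241), np.int64(278)), (132, np.int64(241), np.int64(278)), (139, np.int64(241), np.int64(278)), (146, np.int64(241), np.int64(277)), (153, np.int64(242), np.int64(277)), (160, np.int64(242), np.int64(277)), (167, np.int64(242), np.int64(277))]
[-91.6 -49.9] [-91.6 -29.8]
[-82.8 -50.1] [-82.7 -29.6]
[-71.9 -49.8] [-71.9 -30. ]
end [-93.3 -40.2] want x -92..-96, pocket end -96, y centre -38
[[123 124 124 123 124 124 124 124 124]
 [123 124 123 124 124 124 123 124 123]
 [123 123 123 123 124 123 125 124 124]
 [125 124 124 124 124 123 123 123 123]
 [125 125 125 123 123 124 125 124 124]
 [124 123 122 125 122 124 123 124 123]
 [124 123 122 124 124 126 126 124 125]
 [124 123 123 121 124 123 123 125 124]
 [112 111 113 112 114 114 113 117 123]
 [124 125 125 124 126 124 125 124 123]
 [125 124 123 124 124 125 125 125 123]
 [124 124 124 124 124 124 123 124 124]
 [124 125 124 124 123 124 125 125 123]
 [123 122 124 123 123 124 125 122 122]
 [ 98  99 118 124 123 123 124 107 106]
 [122 123 103 124 123 124 101 116 121]
 [150 151 139 123 124 124  89 149 151]
 [171 173 158 123 125 125  96 169 169]]
```

apply_moves(commands=[[[1, -0.005, -0.003, 0, 0], [1, 0, 0, -0.025, 0], [1, 0, 0, -0.015, 0], [1, 0, 0, 0, 0], [1, 0, 0, 0, 0]]])

```text
t: 19.1
eef_pos: [0.6055, -0.2649, 0.0612]
ee_rot: [3.141, -0.0, -1.668]
force: [0.1, -0.6, -1.0]
width: 0.0198
gripper_force: 30.0
```

apply_moves(commands=[[[1, 0, 0, -0.018, 0], [1, 0, 0, -0.018, 0], [1, 0, 0, 0, 0], [1, 0, 0, 0, 0]]])

```text
t: 19.5
eef_pos: [0.6059, -0.2649, 0.0542]
ee_rot: [-3.141, -0.0, -1.668]
force: [0.1, 0.0, -0.9]
width: 0.0198
gripper_force: 30.0
```

apply_moves(commands=[[[0.2, 0, 0, 0, 0], [0.2, 0, 0, 0, 0], [0.2, 0, 0, 0, 0], [0.2, 0, 0, 0, 0], [0.2, 0, 0, 0.1, 0], [0.2, 0, 0, 0.1, 0], [1, 0, 0, 0, 0], [1, 0, 0, 0, 0], [1, 0, 0, 0, 0], [1, 0, 0, 0, 0], [1, 0, 0, 0, 0]]])

```text
t: 20.6
eef_pos: [0.6053, -0.2648, 0.0936]
ee_rot: [3.14, 0.0, -1.668]
force: [-0.3, -0.4, -0.4]
width: 0.0023
gripper_force: 0.0
```

apply_moves(commands=[[[1, 0, 0, -0.09, 0], [1, 0, 0, -0.04, 0], [1, 0, 0, -0.02, 0], [1, 0, 0, -0.01, 0], [1, 0, 0, -0.005, 0]]])

```text
t: 21.1
eef_pos: [0.6057, -0.2649, 0.0614]
ee_rot: [3.141, -0.0, -1.668]
force: [-0.8, -0.3, 1.8]
width: 0.0003
gripper_force: 0.5
```

apply_moves(commands=[[[1, 0, 0, -0.005, 0], [1, 0, 0, -0.005, 0], [1, 0, 0, 0, 0]]])

```text
t: 21.4
eef_pos: [0.6057, -0.265, 0.0595]
ee_rot: [-3.141, -0.0, -1.668]
force: [-1.5, -0.2, 0.6]
width: 0.0004
gripper_force: 0.3
```

apply_moves(commands=[[[1, 0, 0, -0.005, 0], [1, 0, 0, -0.005, 0], [1, 0, 0, -0.003, 0], [1, 0, 0, 0, 0]]])

```text
t: 21.8
eef_pos: [0.6058, -0.265, 0.0582]
ee_rot: [-3.141, -0.0, -1.667]
force: [-4.5, 1.7, 10.4]
width: 0.0005
gripper_force: 5.4
```

apply_moves(commands=[[[1, 0, 0, -0.004, 0], [1, 0, 0, 0, 0], [1, 0, 0, 0.09, 0], [1, 0.018, 0.19, 0.0, 0], [1, 0.018, 0.19, 0, 0], [1, 0, 0, 0, 0], [1, 0, 0, -0.05, 0], [1, 0, 0, -0.015, 0], [1, 0, 0, -0.005, 0], [1, 0, 0, 0, 0]]])

```text
t: 22.8
eef_pos: [0.6125, -0.1897, 0.0593]
ee_rot: [3.141, -0.0, -1.669]
force: [0.2, -0.3, 0.1]
width: 0.0007
gripper_force: 0.0
```

apply_moves(commands=[[[1, 0, 0, -0.005, 0], [1, 0, 0, -0.003, 0], [1, 0, 0, 0, 0]]])

```text
t: 23.1
eef_pos: [0.6129, -0.1892, 0.0585]
ee_rot: [-3.141, -0.0, -1.668]
force: [0.1, -0.0, 0.6]
width: 0.0001
gripper_force: 0.0
```

apply_moves(commands=[[[1, 0, 0, 0.15, 0], [1, -0.11, -0.157, 0, 0], [1, -0.11, -0.157, 0, 0], [1, -0.11, -0.157, 0, 0], [1, -0.11, -0.157, 0, 0], [1, 0, 0, 0, 0], [1, 0, 0, -0.11, 0], [1, 0, 0, -0.025, 0], [1, 0, 0, -0.008, 0], [1, 0, 0, 0, 0], [1, 0, 0, 0, 0]]])

```text
t: 24.2
eef_pos: [0.5255, -0.3143, 0.0604]
ee_rot: [-3.141, -0.0, -1.667]
force: [0.1, 0.5, -0.6]
width: 0.0001
gripper_force: 0.0
```

apply_moves(commands=[[[1, 0, 0, -0.006, 0], [1, 0, 0, 0, 0], [1, 0, 0, 0, 0]]])

```text
t: 24.5
eef_pos: [0.525, -0.3144, 0.0588]
ee_rot: [-3.141, -0.0, -1.668]
force: [0.1, -0.3, 0.1]
width: 0.0006
gripper_force: 0.0
```

apply_moves(commands=[[[1, 0, 0, 0.2, 0], [1, 0, 0, 0.25, 0], [1, 0, 0, 0.25, 0], [1, 0, 0, 0.2, 0], [1, 0, 0, 0, 0], [1, 0, 0, 0, 0]]])

```text
t: 25.1
eef_pos: [0.5252, -0.3145, 0.2399]
ee_rot: [-3.139, -0.0, -1.668]
force: [-0.4, -0.3, -0.8]
width: 0.0002
gripper_force: 0.0
```

Run:
```python
from sil import *
f=viewer.grab_frame("scene");I=f["image"].astype(int);f0=pickle.load(open("f0.pkl","rb"))["scene"]["image"].astype(int)
# cups/teapot/pitcher unchanged? mean abs diff in their regions; expected tool regions in case changed
for n,(u,v) in dict(cup1=(412,343),cup2=(532,325),pot=(370,378),pitcher=(444,388)).items():
    a,b=int(u*.64),int(v*.64);print(n,np.abs(I-f0)[b-18:b+18,a-20:a+20].mean().round(2))
c=np.array([.57072,-.24283,0])
for n,P in dict(scoop_handle=(-.05,.038,.036),tongs_leg=(-.05,-.0445,.036),tongs_bow=(.062,-.038,.036)).items():
    q=px(f,R(1.47474)@np.array(P)+c)[0].round().astype(int);print(n,q,I[q[1],q[0]])
print(arm.get_state()["eef_pos"])
print(arm.job_done())
```

```text
cup1 1.37
cup2 1.13
pot 1.31
pitcher 2.41
scoop_handle [146 186] [ 50  67 119]
tongs_leg [132 198] [101 147 181]
tongs_bow [157 206] [128 178 213]
[ 0.52456585 -0.3142456   0.23839543]
the job is handed in; nothing more can be done
None
```

I pressed the scoop and tongs down level in their own pockets, left the teapot, pitcher and cups standing where they were, and handed the job in at about 25 s of the 72 s allowed (no verdict was returned).

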